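# Hold a glued bracket square in the jig

### The job

Pick up the wooden bracket (the flat plate with an upright rib on it) and set it flat on the board of the glue-up jig, in the corner: one long side of its base against the long fence, and its square end, where the rib is flush with the base, against the end stop. Press it firmly against both fences at once and finish like that, still holding and pressing it into the corner so the joint can set. Leave the other things on the bench where they are.

Things in the scene. Friction and masses are not known exactly. Their poses are not given: they have to be found in the camera images.
- bracket_rib (a point): Grasp point on the bracket's rib: middle of the rib's length and thickness, 45 mm above the bracket's underside, 17 mm below the rib's top. Axes: x along the base plate, from the square end (at x = -35 mm) to the other end (x = +65 mm); y across (base sides at +-30 mm, rib faces at +-9 mm); z up.
- corner (a point): Inner corner of the fixed glue-up jig: where the inner faces of its two fences meet on top of its grey board (190 x 150 mm, top 12 mm above the bench). x runs along the long fence, away from the end stop; y points into the long fence; z up. The free board lies at x 0 to 167 mm, y 0 to -127 mm. All of it is rigid; friction on it is 0.5 to 0.75.
- long_fence: Long fence of the jig: dark wooden strip 160 mm long, 18 mm wide, 18 mm high above the board, on the corner's y > 0 side, its inner face running from the corner's x = 5 mm to 165 mm. Origin: centre of its underside. Axes as those of the corner.
- end_stop: End stop of the jig: dark wooden strip 118 mm long (across, along the corner's y), 18 mm wide, 18 mm high above the board, on the corner's x < 0 side, its inner face running from the corner's y = -122 mm to -4 mm. Origin: centre of its underside. Axes as those of the corner.
- bracket: Loose wooden bracket, about 120 g, flat on the bench: plywood base plate 100 x 60 x 16 mm with an upright rib along its middle, 18 mm thick, 70 mm long, top 62 mm above the underside. The rib is flush with the plate at the square end and stops 30 mm short of the other end. Origin: centre of the base plate's underside; axes as those of bracket_rib.
- flat_plate: Bystander, loose: plain plywood plate 100 x 60 x 16 mm without a rib. Origin: centre of underside.
- core_block: Bystander, loose: stepped plywood block, 80 x 45 mm, 32 mm high at one end and 18 mm at the other. Origin: centre of underside.
- glue_tin: Bystander, loose: small steel tin, 44 mm across, 50 mm high. Origin: centre of underside.
- frame_a: Bystander, loose: finished wooden frame of two splayed slats, about 270 x 100 mm, 24 mm high, lying on the far left of the bench. Origin on its underside, near its middle.
- frame_b: Bystander, loose: a like frame on the far right of the bench.
- glue_brush: Bystander, loose: brush 170 mm long, lying on the near right of the bench. Origin: underneath, near its middle.
There are look-alikes about, which are no part of the job. Leave any blue or turquoise look-alike of the bracket alone.

How it is judged:
By the outcome, as a careful person would: the job done as asked, in the order asked, and still so for the second after the job is handed in, while the arm keeps its last pose, push and grip.
It also fails if it takes over 54 s, if anything falls off the work surface, if the arm or the gripper's body presses on something with over 40 N, if the wrist force passes 120 N, or if a joint passes its speed limit or range.

### The arm

A 7-joint arm with a two-finger parallel gripper is mounted at the origin on the work surface. World frame = base frame: x ahead of the robot, y to its left, z up, the work surface at z = 0. Lengths are in m, angles in rad, forces in N, time in s.
With the tool pointing down it reaches from about 0.425 to 0.925 m from the base axis. Payload 6.8 kg.
Tool frame: the origin (TCP) lies midway between the tips of the shut fingers; the grasp point (between the pads) lies 19 mm behind it; y points along the fingers, z is the direction in which the jaws open and shut, and the axes are right-handed (so a half turn about y gives the same grasp; the last joint's range is limited). The gripper opens to 85 mm and grips with 20 to 120 N. Pads are 22 mm wide; open, the fingers measure 114 mm over their backs; the gripper's body (76 mm by 85 mm) begins 54 mm behind the grasp point. The pads swing forward as they close: fully open they stand 13 mm farther back than shut.
Start: joints at [-1.453, 0.477, 0.022, 1.555, -0.011, 1.109, -0.083], TCP at [0.151, 0.658, 0.231] pointing down, gripper open.
Joint ranges: [-2.96, 2.96], [-0.34, 2.1], [-1.41, 1.46], [0.24, 2.44], [-1.37, 4.51], [0.17, 1.92], [-2.96, 2.96]. Speed limits (rad/s): [2.39, 2.39, 3.14, 3.14, 3.14, 3.14, 3.14].

### API

Orientations are given as a rotation vector (axis times angle).
In Python, from bench import r gives the robot as it stands.
- The arm moves only by the tool send_rows, never from a script. Its argument "rows" is text: rows parted by semicolons, each of 6 numbers parted by spaces: the shift along the world's x, y, z in m, then the turn, a rotation vector about the world's x, y, z in rad. A call has 1 to 20 rows; each row shifts and turns the commanded pose from where the row before left it; what a row does not reach is not made up. A row lasts 1/10 s, in which the tool goes at most 50 mm and 8.59 degrees, less where a joint would pass 70% of its speed; a pose out of reach is approached as far as the arm can. A call is refused whole if a number of a shift passes 0.05 or a number of a turn 0.15, either way. A call with a gripper value outside its range is refused whole. "grip" is the finger opening in m, from 0 to 0.0854, set as the call begins (left out, the last holds). The fingers move at their own pace and stop on an object; "grip_force" is the grip in N (left out, the last holds). Time passes only in rows, so rows that do not move let the fingers close. It gives the time, the measured TCP pose, the force and the opening at its end, in the units of the state.
- r.get_obs(): the state, without advancing time (a new reading comes with each control period).
- r.grab_frame(name): name is "scene" or "side" or "wrist"; returns a dict with "pixels" (384x512x3 uint8, red, green, blue), "intrinsics" (3x3 intrinsics, pixels), "position" and "orientation" of the camera in the world. Camera axes: x right, y up, looking along -z (the intrinsics and any distortion apply to the point x, -y, -z); pixel columns grow to the right and rows downward; lengths in m; the calibration is good to about 2 mm. A picture is of the moment at which its call begins. There is no depth.
- r.hand_in(): hands the job in, once; it reports no verdict.
The state is a dict: "clock": time; "joints": joint angles; "qvel": joint speeds; "tau": joint torques, N m; "tcp_pos": TCP position; "orientation": TCP orientation; "contact_force": force on the tool from outside, world axes, zero at the start; "moment": the same for the moment, N m; "grip_width": finger opening in m.
Only numpy, scipy, OpenCV 4.12 (cv2) and the standard library are available. Lean on these libraries where they do the work, as an engineer would, in place of code of your own. Each camera call takes 0.05 s, during which the arm holds its last target.

## Working session

There is one attempt and no reset: what is moved stays moved. The work goes in short steps, Python scripts to look and compute and a tool call to move; the robot and the scene stay as the last step left them, time stands still between calls to the robot, and variables do not carry over. Pictures are saved under pics/ and viewed, and the job is handed in when it is done.

Besides the shell and the picture viewer there is one more tool, called after "Emit:" as name(argument=value, ...), one argument or row to a line, values as JSON. send_rows: Moves the arm, as the interface text tells. Its arguments: {"type":"object","properties":{"rows":{"type":"string"},"grip":{"type":"number"},"grip_force":{"type":"number"}},"required":["rows"]}

```bash
ls; mkdir -p pics; python3 - <<'E'
from bench import r
import cv2,numpy as np,pickle
o=r.get_obs(); print({k:np.round(v,3) for k,v in o.items()})
d={}
for n in ["scene","side","wrist"]:
    f=r.grab_frame(n); d[n]=f; cv2.imwrite(f"pics/{n}0.png",f["pixels"][:,:,::-1]); print(n,f["intrinsics"],f["position"],f["orientation"],f.keys())
pickle.dump(d,open("f0.pkl","wb"))
E
```

```text
pics
{'clock': np.float64(0.0), 'joints': array([-1.453,  0.478,  0.022,  1.556, -0.012,  1.109, -0.083]), 'qvel': array([-0.   , -0.   ,  0.002, -0.001,  0.001, -0.   ,  0.   ]), 'tau': array([-0.0000e+00, -5.9647e+01,  1.6080e+00, -2.8119e+01,  1.2000e-02,
        1.0000e-02, -0.0000e+00]), 'tcp_pos': array([0.151, 0.657, 0.23 ]), 'orientation': array([-1.565,  0.177, -0.177]), 'contact_force': array([ 0.649, -0.252,  0.006]), 'moment': array([ 0.001, -0.028, -0.037]), 'grip_width': np.float64(0.086)}
scene [[441.8637076    0.         250.42707152]
 [  0.         441.8637076  196.32873525]
 [  0.           0.           1.        ]] [ 1.05656098 -0.7744829   0.96598393] [0.72995161 0.25879619 0.68764502] dict_keys(['pixels', 'intrinsics', 'position', 'orientation'])
side [[455.5638253    0.         256.06337997]
 [  0.         455.5638253  189.05848217]
 [  0.           0.           1.        ]] [0.49518115 0.6800233  1.00677747] [-0.00381346 -1.05500756 -2.92398167] dict_keys(['pixels', 'intrinsics', 'position', 'orientation'])
wrist [[278.48666579   0.         250.9482694 ]
 [  0.         278.48666579 191.87899775]
 [  0.           0.           1.        ]] [0.08658329 0.67268736 0.3740129 ] [-0.22566865 -0.17720722  1.33601561] dict_keys(['pixels', 'intrinsics', 'position', 'orientation'])
```

View pics/scene0.png

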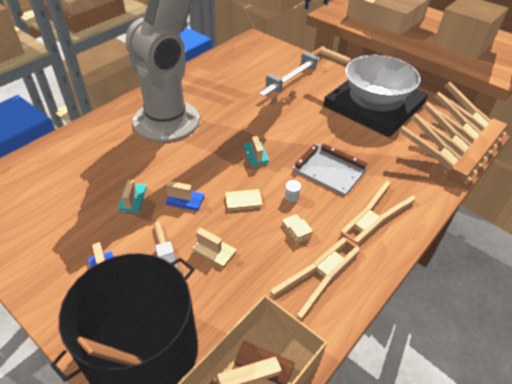

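View pics/side0.png

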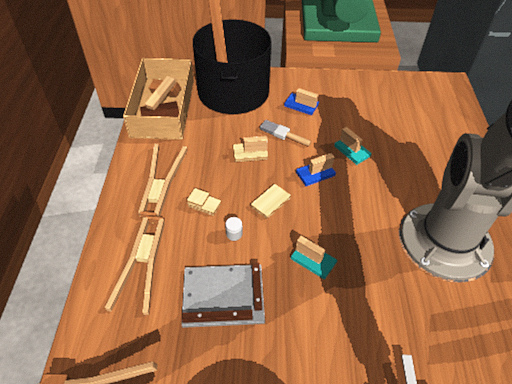

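View pics/wrist0.png

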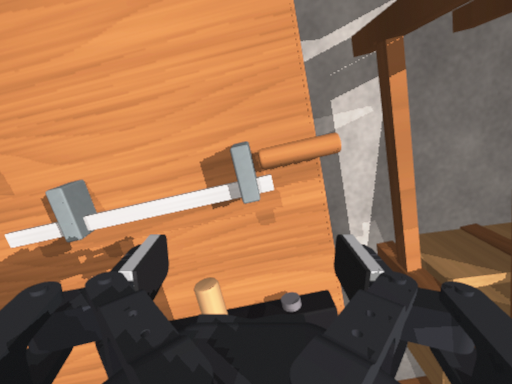

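The real bracket (all pale wood) is at scene (213,247) and side (250,150). The jig is at scene (330,168) and side (223,293). The coloured-base look-alikes stand around them. I'll zoom in on both.

```bash
cat > h.py <<'E'
import numpy as np,cv2
from scipy.spatial.transform import Rotation as R
def ray(f,u,v):
    K=f["intrinsics"]; d=np.linalg.inv(K)@np.array([u,v,1.]); d=np.array([d[0],-d[1],-d[2]])
    return np.array(f["position"]),R.from_rotvec(f["orientation"]).as_matrix()@d
def onz(f,u,v,z):
    p,d=ray(f,u,v); return p+d*(z-p[2])/d[2]
def proj(f,P):
    q=R.from_rotvec(f["orientation"]).as_matrix().T@(np.array(P)-f["position"])
    p=f["intrinsics"]@np.array([q[0],-q[1],-q[2]]); return p[:2]/p[2]
def crop(f,x0,y0,x1,y1,s,name):
    im=f["pixels"][y0:y1,x0:x1,::-1]; cv2.imwrite(name,cv2.resize(im,None,fx=s,fy=s,interpolation=cv2.INTER_CUBIC))
def tri(f,a,g,b):
    p,d=ray(f,*a);q,e=ray(g,*b)
    A=np.stack([d,-e],1);t=np.linalg.lstsq(A,q-p,rcond=None)[0]
    x,y=p+t[0]*d,q+t[1]*e; return (x+y)/2,np.linalg.norm(x-y)
E
python3 - <<'E'
import pickle
from h import *
d=pickle.load(open("f0.pkl","rb"))
crop(d["side"],170,250,280,340,7,"pics/c1.png")
crop(d["side"],220,120,290,180,10,"pics/c2.png")
crop(d["scene"],280,130,380,205,8,"pics/c3.png")
crop(d["scene"],180,215,250,275,10,"pics/c4.png")
E
```

```text
(no output)
```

View pics/c1.png

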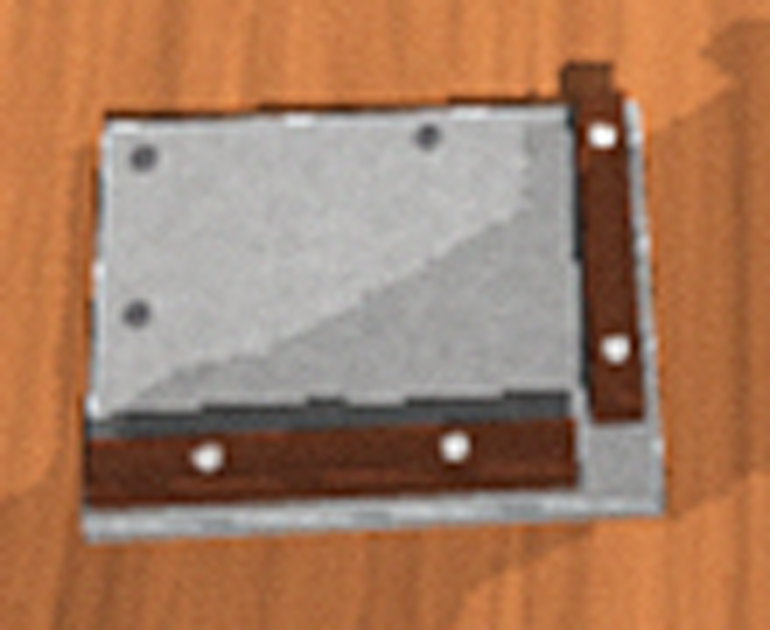

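View pics/c2.png

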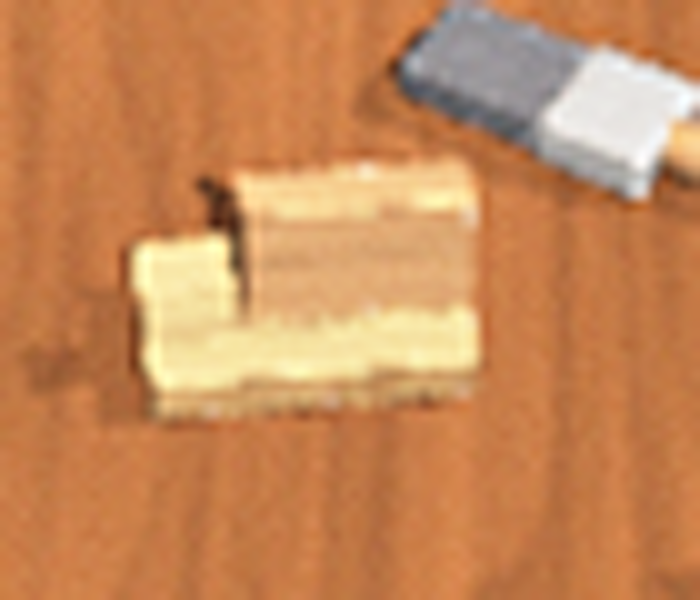

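View pics/c3.png

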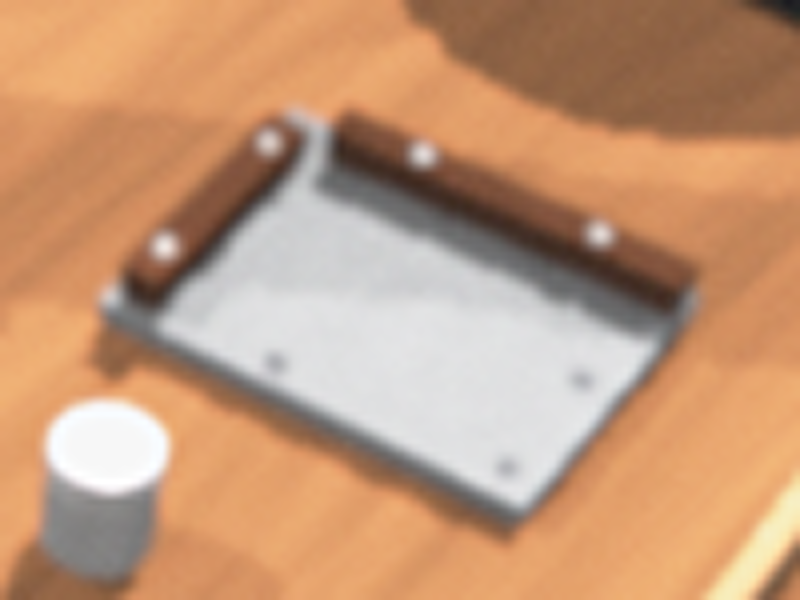

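View pics/c4.png

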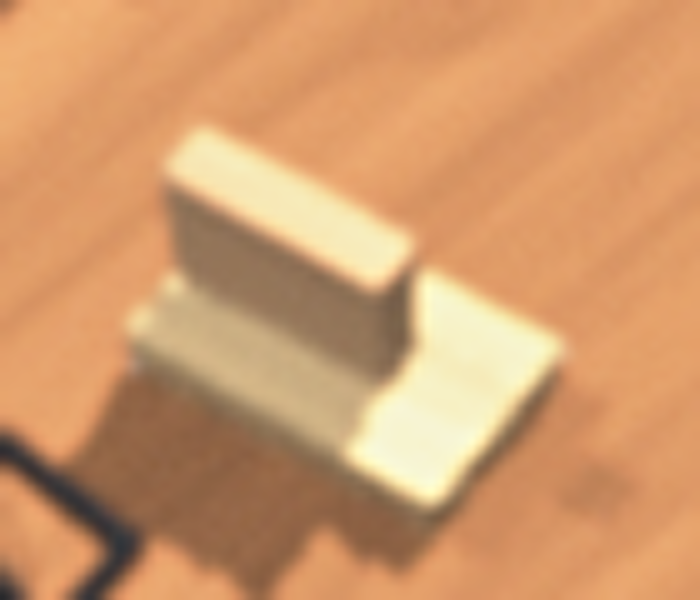

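```bash
python3 - <<'E'
import pickle
from h import *
d=pickle.load(open("f0.pkl","rb"));S=d["side"];C=d["scene"]
def pts(f,o,s,L,z):
    return np.array([onz(f,o[0]+(x+.5)/s-.5,o[1]+(y+.5)/s-.5,z) for x,y in L])
np.set_printoptions(precision=4,suppress=True)
def ang(a,b): return np.degrees(np.arctan2(*(b-a)[1::-1])),np.linalg.norm(b-a)
p=pts(S,(170,250),7,[(103,120),(632,105),(662,512)],.012);print("board side",p[:,:2],ang(p[0],p[1]),ang(p[1],p[2]))
p=pts(S,(170,250),7,[(90,440),(575,418),(570,100),(592,420)],.03);print("fence side",p[:,:2],ang(p[0],p[1]),ang(p[2],p[3]))
p=pts(C,(280,130),8,[(100,295),(522,512),(692,300),(295,110)],.012);print("board scene",p[:,:2],ang(p[0],p[1]),ang(p[1],p[2]))
p=pts(C,(280,130),8,[(335,138),(680,290),(300,148),(155,283)],.03);print("fence scene",p[:,:2],ang(p[0],p[1]),ang(p[2],p[3]))
p=pts(S,(220,120),10,[(232,172),(470,160),(475,207),(250,220)],.062);print("rib side",p[:,:2],p.mean(0),ang(p[0],p[1]),ang(p[3],p[2]))
p=pts(C,(180,215),10,[(205,128),(168,165),(375,290),(412,245)],.062);print("rib scene",p[:,:2],p.mean(0),ang(p[0],p[3]),ang(p[1],p[2]))
p=pts(S,(220,120),10,[(135,240),(160,388),(480,365)],.016);print("base side",p[:,:2],ang(p[1],p[2]),ang(p[0],p[1]))
p=pts(C,(180,215),10,[(565,350),(430,505),(130,325)],.016);print("base scene",p[:,:2],ang(p[1],p[2]),ang(p[0],p[1]))
for i,o in R.from_rotvec([-1.565,0.177,-0.177]).as_matrix().T.tolist() and enumerate(R.from_rotvec([-1.565,0.177,-0.177]).as_matrix().T): print("tool axis",i,o)
E
```

```text
board side [[0.677  0.1124]
 [0.4898 0.0992]
 [0.4763 0.2503]] (np.float64(-175.95756476527254), np.float64(0.187615799443115)) (np.float64(95.12787408859423), np.float64(0.1517630791347303))
fence side [[0.6625 0.2404]
 [0.5056 0.2271]
 [0.5117 0.1085]
 [0.5001 0.2276]] (np.float64(-175.13585743949037), np.float64(0.1574292279502465)) (np.float64(95.58376820159914), np.float64(0.11961388510678286))
board scene [[0.4853 0.1027]
 [0.6764 0.1134]
 [0.6629 0.2587]
 [0.4766 0.249 ]] (np.float64(3.2098859254619185), np.float64(0.19140438554736242)) (np.float64(95.29766406285393), np.float64(0.14591751131786496))
fence scene [[0.5101 0.2261]
 [0.6638 0.2411]
 [0.503  0.2112]
 [0.5079 0.1061]] (np.float64(5.575425594136717), np.float64(0.15444901522428178)) (np.float64(-87.36593720319529), np.float64(0.10525503848052342))
rib side [[ 0.5519 -0.3041]
 [ 0.4811 -0.3124]
 [ 0.4793 -0.2924]
 [ 0.5456 -0.284 ]] [ 0.5145 -0.2982  0.062 ] (np.float64(-173.31103686991224), np.float64(0.0712160954648033)) (np.float64(-172.77188423339035), np.float64(0.06675958212008021))
rib scene [[ 0.4785 -0.2944]
 [ 0.4803 -0.3096]
 [ 0.5491 -0.303 ]
 [ 0.5461 -0.2862]] [ 0.5135 -0.2983  0.062 ] (np.float64(6.894331336403161), np.float64(0.06810453664434978)) (np.float64(5.481097161072119), np.float64(0.06917595810834745))
base side [[ 0.583  -0.3207]
 [ 0.5716 -0.2584]
 [ 0.4761 -0.2721]] (np.float64(-171.86646405635042), np.float64(0.09650165326323928)) (np.float64(100.36139554043315), np.float64(0.06327561776738659))
base scene [[ 0.5748 -0.2598]
 [ 0.5821 -0.3194]
 [ 0.4828 -0.3308]] (np.float64(-173.46569029900647), np.float64(0.10003131727152523)) (np.float64(-82.98258872350992), np.float64(0.06009892151655968))
tool axis 0 [ 0.9747 -0.2235  0.0002]
tool axis 1 [-0.0002 -0.0014 -1.    ]
tool axis 2 [ 0.2235  0.9747 -0.0014]
```

Jig: x axis at about +5° in world, corner at about (0.5005, 0.227). Bracket: axis at about +7°, rib centre at about (0.514, -0.298), with the square end already facing the end-stop side. Now I'll move across the bench at height and look with the wrist camera.

Emit:
send_rows(
  rows="0.02 -0.025 0 0 0 0.02;0.02 -0.025 0 0 0 0.02;0.02 -0.025 0 0 0 0.02;0.02 -0.025 0 0 0 0.02;0.02 -0.025 0 0 0 0.02;0.02 -0.025 0 0 0 0.02;0.02 -0.025 0 0 0 0.02;0.02 -0.025 0 0 0 0.02;0.02 -0.025 0 0 0 0.02;0.02 -0.025 0 0 0 0.02;0.02 -0.025 0 0 0 0.02;0.02 -0.025 0 0 0 0.02;0.02 -0.025 0 0 0 0.02;0.02 -0.025 0 0 0 0.02;0.02 -0.025 0 0 0 0.02;0.02 -0.025 0 0 0 0.02;0.02 -0.025 0 0 0 0.02;0.02 -0.025 0 0 0 0.01",
  grip=0.0854,
  grip_force=60,
)

```text
clock: 1.95
tcp_pos: [0.5116, 0.2067, 0.2312]
orientation: [-1.569, -0.098, 0.098]
contact_force: [-0.0, 0.2, -0.7]
grip_width: 0.0853
```

Nearly above the jig, so I'll take a wrist view here for a finer measurement.

```bash
python3 - <<'E'
from bench import r
from h import *
import pickle
f=r.grab_frame("wrist");pickle.dump(f,open("w1.pkl","wb"));crop(f,0,0,512,384,1.5,"pics/w1.png")
print(np.round(r.get_obs()["joints"],2))
E
```

```text
[-0.66  0.28  0.21  1.86 -0.06  1.01  1.26]
```

View pics/w1.png

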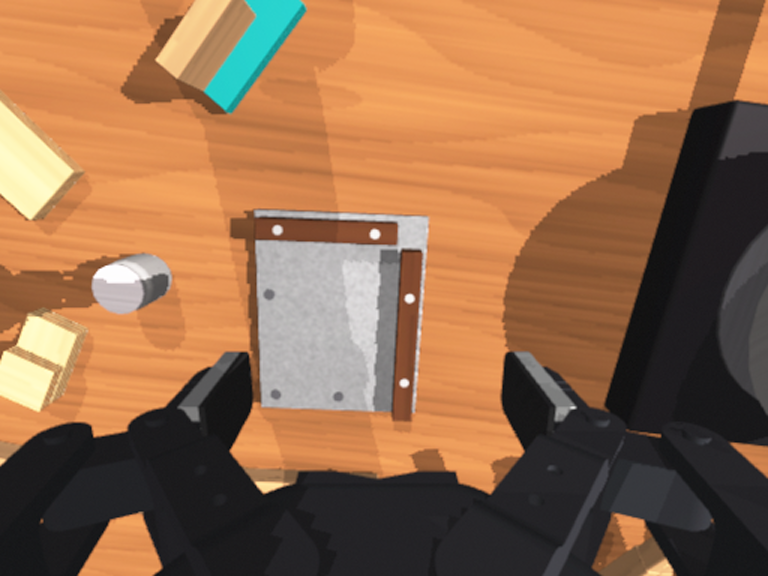

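Emit:
send_rows(
  rows="0 -0.039 0 0 0 0;0 -0.039 0 0 0 0;0 -0.039 0 0 0 0;0 -0.039 0 0 0 0;0 -0.039 0 0 0 0;0 -0.039 0 0 0 0;0 -0.039 0 0 0 0;0 -0.039 0 0 0 0;0 -0.039 0 0 0 0;0 -0.039 0 0 0 0;0 -0.039 0 0 0 0;0 -0.039 0 0 0 0;0 -0.037 0 0 0 0;0 0 0 0 0 0",
)

```text
clock: 3.4
tcp_pos: [0.5093, -0.3031, 0.2314]
orientation: [-1.572, -0.091, 0.092]
contact_force: [-0.8, 0.2, -0.2]
grip_width: 0.0854
```

```bash
python3 - <<'E'
from bench import r
from h import *
import pickle
f=r.grab_frame("wrist");pickle.dump(f,open("w2.pkl","wb"));crop(f,0,0,512,384,1.5,"pics/w2.png")
o=r.get_obs();print(np.round(o["joints"],2),o["tcp_pos"],R.from_rotvec(o["orientation"]).as_matrix())
E
```

```text
[ 0.07  0.36  0.45  1.79 -0.18  1.04  2.28] [ 0.50997557 -0.299925    0.23108492] [[ 9.92917882e-01 -8.15859356e-04 -1.18799893e-01]
 [ 1.18798851e-01 -1.22489075e-03  9.92917586e-01]
 [-9.55597992e-04 -9.99998917e-01 -1.11929278e-03]]
```

View pics/w2.png

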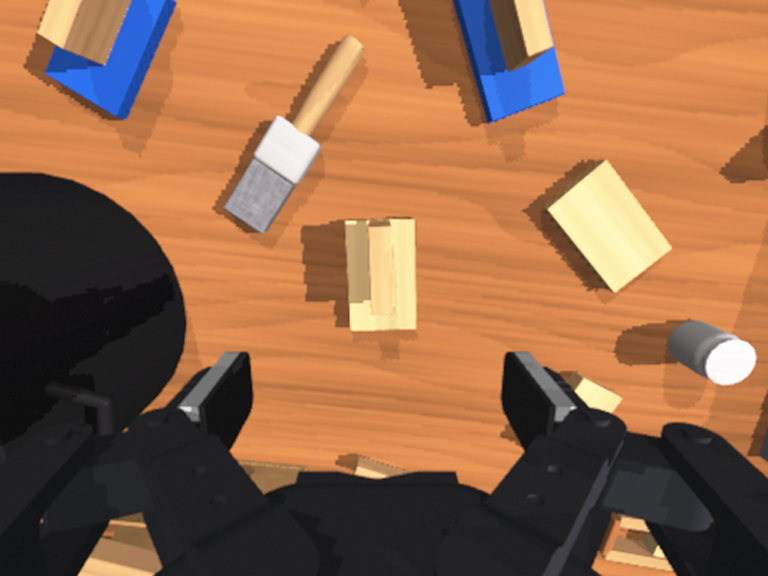

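Wrist views show the jig (fences dark, corner near display (400,245)) and the bracket at display (382,275). The brush lies well clear and the pot is on the left. I'll refine the poses and check pot clearance.

```bash
python3 - <<'E'
import pickle
from h import *
np.set_printoptions(precision=4,suppress=True)
d=pickle.load(open("f0.pkl","rb"));w1=pickle.load(open("w1.pkl","rb"));w2=pickle.load(open("w2.pkl","rb"))
crop(w1,150,130,300,290,5,"pics/w1c.png");crop(w2,215,135,295,230,6,"pics/w2c.png")
crop(d["side"],180,10,290,130,5,"pics/s_pot.png");crop(d["scene"],50,240,210,384,4,"pics/c_pot.png")
E
```

```text
(no output)
```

View pics/w1c.png

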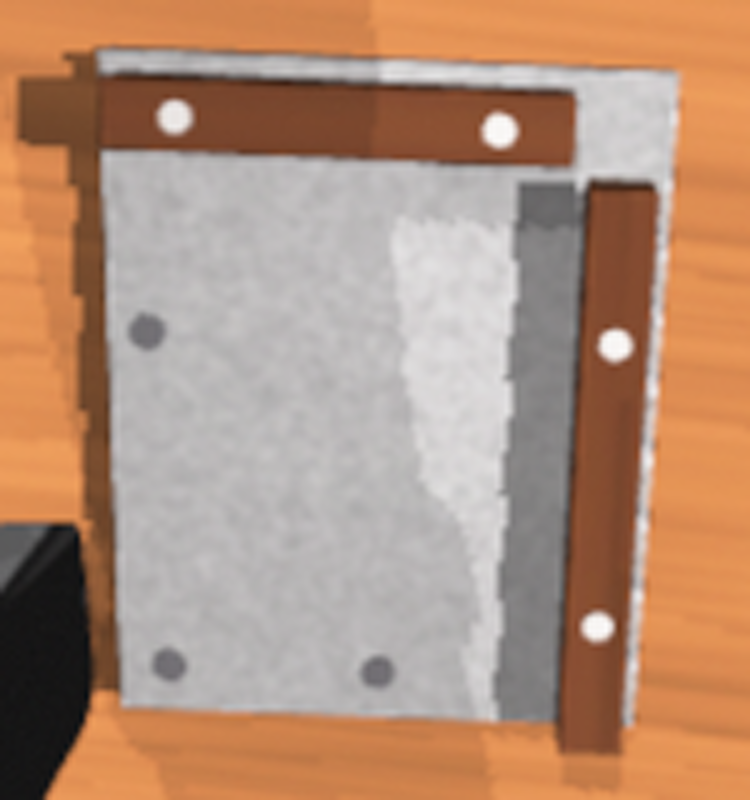

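View pics/w2c.png

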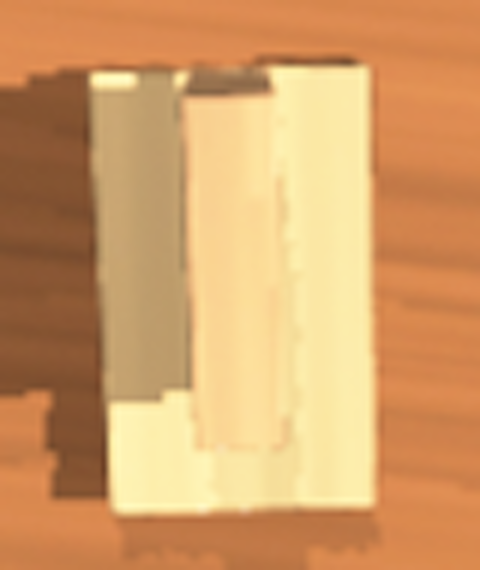

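View pics/s_pot.png

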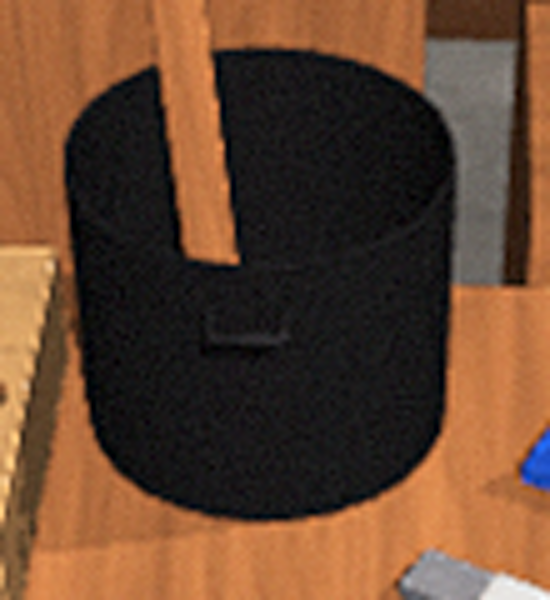

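View pics/c_pot.png

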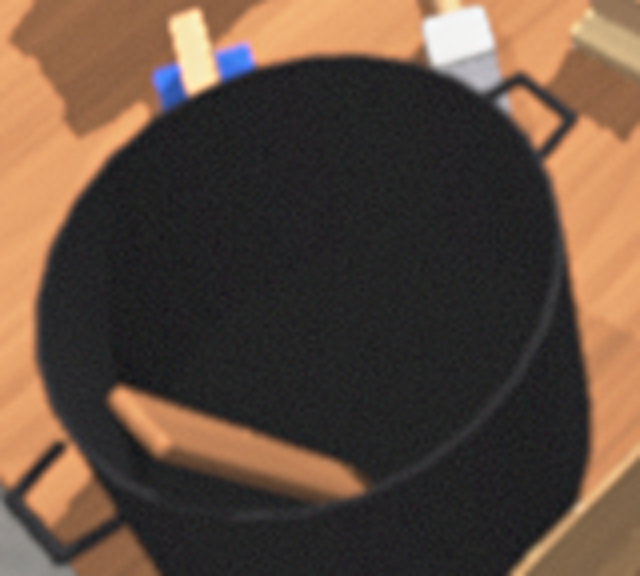

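```bash
python3 - <<'E'
import pickle
from h import *
np.set_printoptions(precision=4,suppress=True)
d=pickle.load(open("f0.pkl","rb"));w1=pickle.load(open("w1.pkl","rb"));w2=pickle.load(open("w2.pkl","rb"))
def pts(f,o,s,L,z):
    return np.array([onz(f,o[0]+(x+.5)/s-.5,o[1]+(y+.5)/s-.5,z) for x,y in L])
def ang(a,b): return np.degrees(np.arctan2(*(b-a)[1::-1])),np.linalg.norm(b-a)
print("cam",w1["position"],w2["position"])
p=pts(w1,(150,130),5,[(588,185),(561,750),(100,150),(575,164)],.03);print("fence",p[:,:2],ang(p[0],p[1]),ang(p[2],p[3]))
p=pts(w1,(150,130),5,[(98,48),(678,72),(632,725),(120,705)],.012);print("board",p[:,:2],ang(p[0],p[1]),ang(p[1],p[2]),ang(p[0],p[3]))
p=pts(w2,(215,135),6,[(183,95),(271,95),(287,450),(196,450)],.062);print("rib",p[:,:2],p.mean(0),ang(p[0],p[3]),ang(p[1],p[2]),ang(p[0],p[1]))
p=pts(w2,(215,135),6,[(90,72),(370,65),(375,508),(115,513)],.016);print("base",p[:,:2],p.mean(0),ang(p[0],p[3]),ang(p[1],p[2]),ang(p[0],p[1]))
print("handle",tri(d["scene"],(186.5,264.5),d["side"],(228.5,78)))
E
```

```text
cam [0.446  0.1987 0.3748] [ 0.4437 -0.3101  0.3751]
fence [[0.504  0.2264]
 [0.6637 0.2412]
 [0.5103 0.1047]
 [0.4991 0.2224]] (np.float64(5.284670649974244), np.float64(0.16044006930536472)) (np.float64(95.41522469712264), np.float64(0.11826501144727405))
board [[0.4874 0.098 ]
 [0.4749 0.2468]
 [0.6643 0.263 ]
 [0.6763 0.1134]] (np.float64(94.77193679283013), np.float64(0.14926672686646106)) (np.float64(4.887205862914828), np.float64(0.1900283874593296)) (np.float64(4.650053856582132), np.float64(0.1895752437209336))
rib [[ 0.4811 -0.3134]
 [ 0.4792 -0.2971]
 [ 0.5481 -0.2854]
 [ 0.5502 -0.3032]] [ 0.5147 -0.2998  0.062 ] (np.float64(8.41085276508043), np.float64(0.06988046065395832)) (np.float64(9.684048072556743), np.float64(0.06993171318023095)) (np.float64(96.6437335730344), np.float64(0.016421304588857245))
base [[ 0.484  -0.3342]
 [ 0.4757 -0.2751]
 [ 0.575  -0.26  ]
 [ 0.5832 -0.3189]] [ 0.5295 -0.297   0.016 ] (np.float64(8.742590783244756), np.float64(0.10028829159664734)) (np.float64(8.633710218991062), np.float64(0.10048502401208728)) (np.float64(98.06105986024853), np.float64(0.05969493519878177))
handle (array([ 0.5999, -0.4433,  0.1689]), np.float64(0.00108497497855854))
```

Emit:
send_rows(
  rows="0.0045 0.001 -0.02 0 0 0.02;0 0 -0.025 0 0 0.005;0 0 -0.025 0 0 0;0 0 -0.025 0 0 0;0 0 -0.025 0 0 0;0 0 -0.025 0 0 0;0 0 -0.02 0 0 0;0 0 -0.015 0 0 0;0 0 -0.012 0 0 0;0 0 -0.008 0 0 0;0 0 0 0 0 0",
)

```text
clock: 4.55
tcp_pos: [0.5153, -0.2956, 0.0306]
orientation: [-1.567, -0.117, 0.118]
contact_force: [0.8, 0.1, -0.8]
grip_width: 0.0855
```

```bash
python3 - <<'E'
from bench import r
from h import *
f=r.grab_frame("wrist");crop(f,0,0,512,384,1.5,"pics/w3.png")
f=r.grab_frame("side");crop(f,200,70,320,190,5,"pics/s3.png")
o=r.get_obs();print(o["tcp_pos"],R.from_rotvec(o["orientation"]).as_matrix()[:,2],o["contact_force"])
E
```

```text
[ 0.51598581 -0.29633999  0.03180651] [-1.48495168e-01  9.88913051e-01 -4.03422505e-04] [ 0.20585091 -0.8834007  -0.43377219]
```

View pics/w3.png

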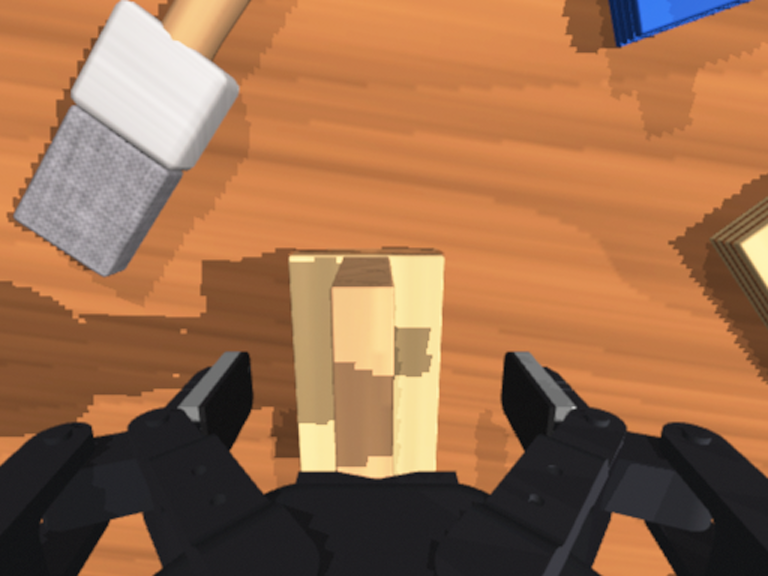

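View pics/s3.png

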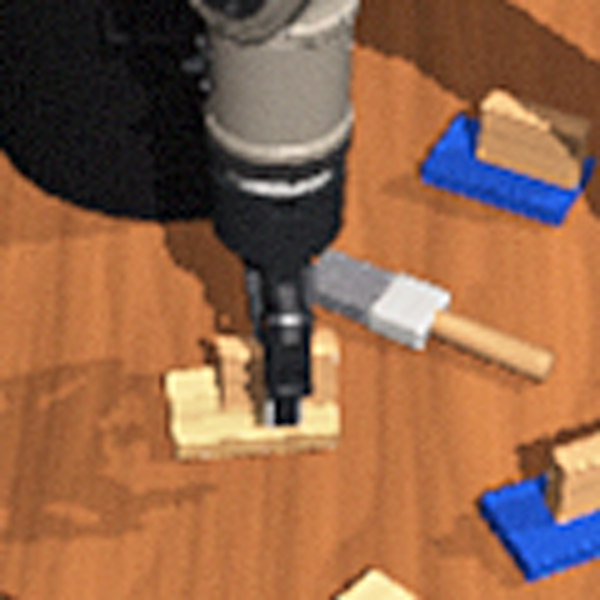

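The rib stands between the open fingers at display (363,400), slightly left of their middle. I'll shift a little, lower 5 mm and close.

Emit:
send_rows(
  rows="-0.001 -0.0025 -0.003 0 0 -0.006;0 0 -0.002 0 0 0;0 0 0 0 0 0",
)

```text
clock: 4.95
tcp_pos: [0.5145, -0.2988, 0.0264]
orientation: [-1.568, -0.112, 0.112]
contact_force: [-0.1, -0.5, -0.0]
grip_width: 0.0852
```

Emit:
send_rows(
  rows="0 0 0 0 0 0;0 0 0 0 0 0;0 0 0 0 0 0;0 0 0 0 0 0;0 0 0 0 0 0;0 0 0 0 0 0;0 0 0 0 0 0;0 0 0 0 0 0",
  grip=0,
  grip_force=80,
)

```text
clock: 5.75
tcp_pos: [0.5148, -0.2988, 0.0265]
orientation: [-1.568, -0.113, 0.112]
contact_force: [0.2, 0.0, 2.4]
grip_width: 0.017
```

```bash
python3 - <<'E'
from bench import r
from h import *
f=r.grab_frame("wrist");crop(f,0,0,512,384,1.5,"pics/w4.png")
o=r.get_obs();print(o["tcp_pos"],R.from_rotvec(o["orientation"]).as_matrix()[:,2],o["contact_force"],o["moment"],o["grip_width"])
E
```

```text
[ 0.51483627 -0.29875955  0.02652121] [-1.42650035e-01  9.89773151e-01 -2.76637175e-04] [ 0.03007902 -0.83147117  3.3613887 ] [-0.05935559  0.05433996  0.03465908] 0.01703303461216954
```

View pics/w4.png

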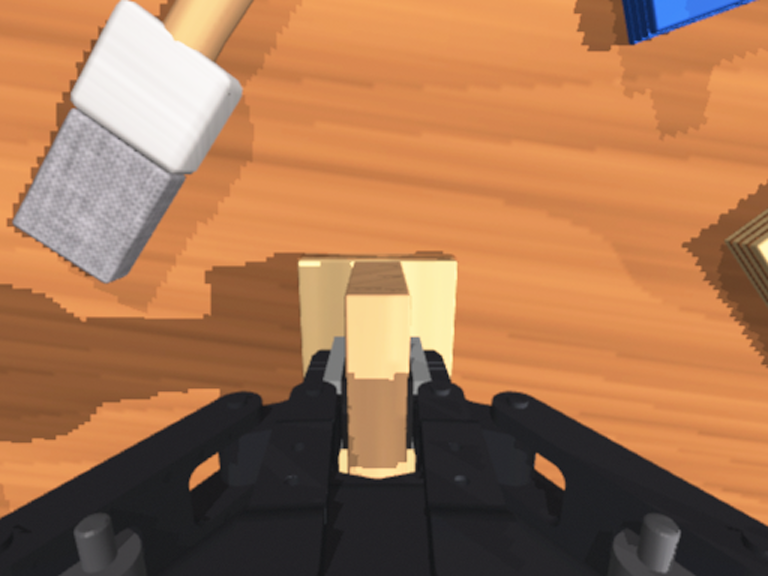

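Gripped well: 17 mm opening, rib centred between the pads. Lift and carry.

Emit:
send_rows(
  rows="0 0 0.01 0 0 0;0 0 0.02 0 0 0;0 0 0.025 0 0 0;0 0 0.025 0 0 0;0 0 0.02 0 0 0;0 0.01 0 0 0 0;0 0.02 0 0 0 0;0.003 0.03 0 0 0 -0.005;0.003 0.03 0 0 0 -0.005;0.003 0.03 0 0 0 -0.005;0.003 0.03 0 0 0 -0.005;0.003 0.03 0 0 0 -0.005;0.003 0.03 0 0 0 -0.005;0.003 0.03 0 0 0 -0.005;0.003 0.03 0 0 0 -0.005;0.003 0.03 0 0 0 -0.005;0.003 0.03 0 0 0 -0.005;0.003 0.03 0 0 0 -0.004;0.002 0.03 0 0 0 0",
)

```text
clock: 7.7
tcp_pos: [0.5482, 0.0932, 0.1252]
orientation: [-1.57, -0.069, 0.072]
contact_force: [0.3, 0.3, -0.9]
grip_width: 0.0171
```

Emit:
send_rows(
  rows="0 0.03 0 0 0 0;0 0.03 0 0 0 0;0 0.02 0 0 0 0;0 0.012 0 0 0 0;0 0.005 0 0 0 0;0 0 0 0 0 0;0 0 0 0 0 0",
)

```text
clock: 8.4
tcp_pos: [0.5495, 0.1869, 0.1261]
orientation: [-1.571, -0.068, 0.069]
contact_force: [0.4, 0.2, -2.4]
grip_width: 0.0171
```

```bash
python3 - <<'E'
from bench import r
from h import *
for n in["wrist","side","scene"]:
    f=r.grab_frame(n)
    if n=="wrist":crop(f,0,0,512,384,1.5,"pics/w5.png")
    if n=="side":crop(f,150,210,310,350,5,"pics/s5.png")
    if n=="scene":crop(f,260,90,400,215,5,"pics/c5.png")
o=r.get_obs();print(o["tcp_pos"],R.from_rotvec(o["orientation"]).as_matrix()[:,2],o["contact_force"],o["moment"],o["grip_width"])
E
```

```text
[0.54974384 0.18700949 0.12633077] [-8.71786563e-02  9.96192607e-01 -4.15099282e-04] [-0.83207604  0.48942892 -1.65119422] [-0.04358731 -0.02725751 -0.02172494] 0.016848069447815386
```

View pics/w5.png

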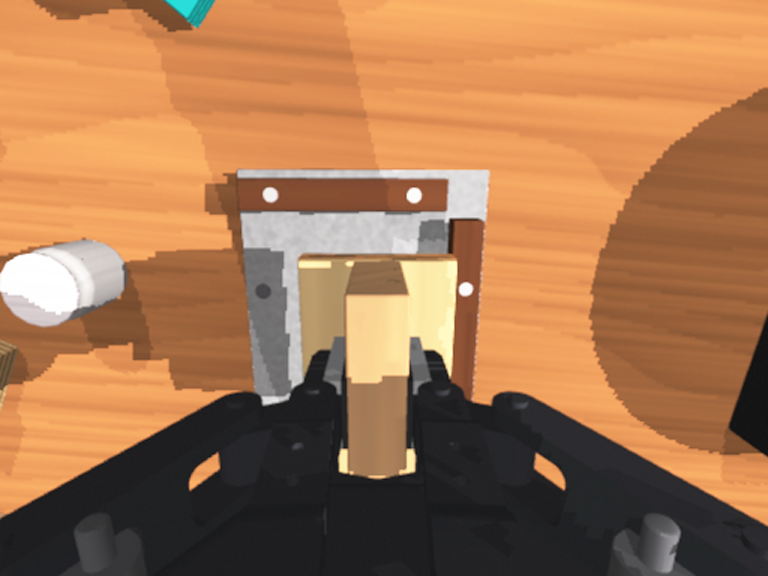

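View pics/s5.png

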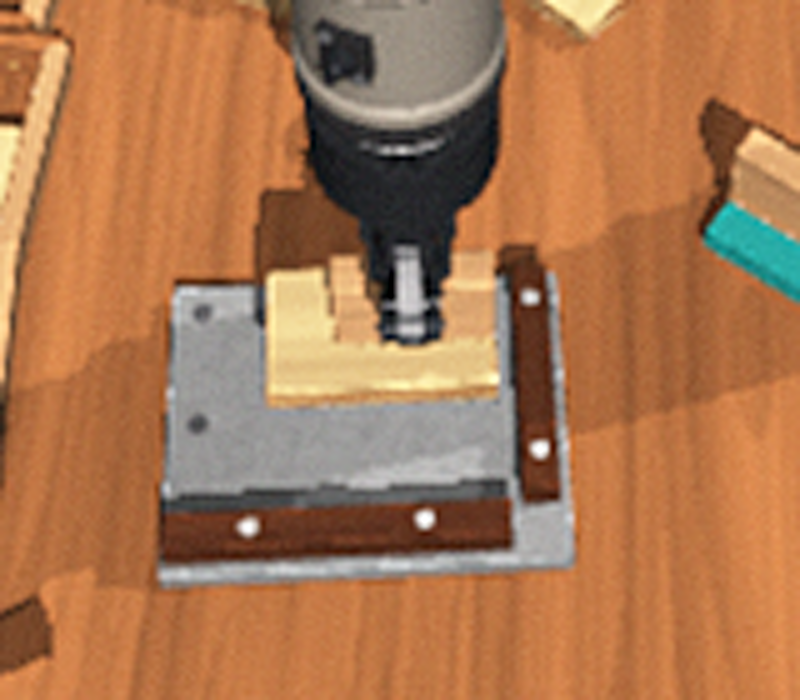

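View pics/c5.png

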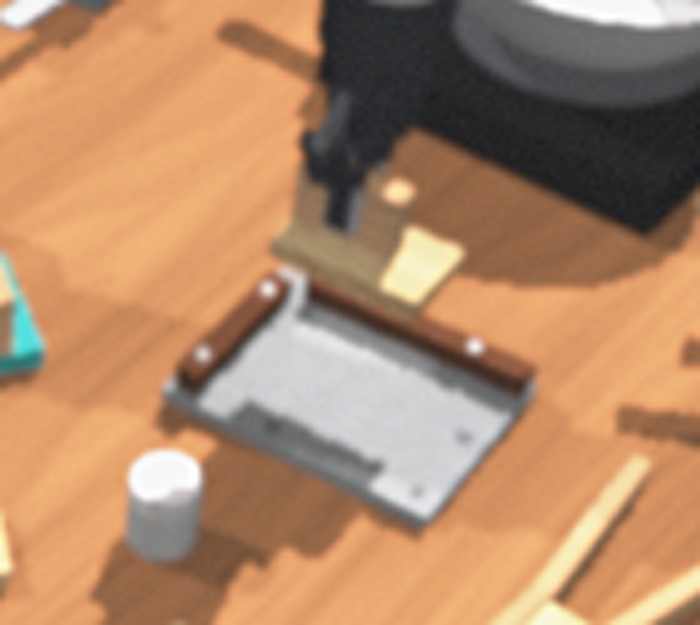

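The bracket hangs level over the free board, parallel to both fences and clear of both by about 12 mm. Lower.

Emit:
send_rows(
  rows="0 0 -0.02 0 0 0;0 0 -0.02 0 0 0;0 0 -0.018 0 0 0;0 0 -0.012 0 0 0;0 0 -0.008 0 0 0;0 0 -0.004 0 0 0;0 0 0 0 0 0;0 0 0 0 0 0",
)

```text
clock: 9.35
tcp_pos: [0.5501, 0.1885, 0.0449]
orientation: [-1.569, -0.071, 0.069]
contact_force: [0.4, 0.4, -0.5]
grip_width: 0.017
```

Emit:
send_rows(
  rows="0 0 -0.002 0 0 0;0 0 -0.002 0 0 0;0 0 -0.001 0 0 0;0 0 0 0 0 0;0 0 0 0 0 0",
)

```text
clock: 9.85
tcp_pos: [0.5496, 0.1884, 0.0393]
orientation: [-1.57, -0.07, 0.07]
contact_force: [-0.3, -0.3, -0.9]
grip_width: 0.0173
```

Emit:
send_rows(
  rows="0 0 -0.001 0 0 0;0 0 0 0 0 0;0 0 0 0 0 0",
)

```text
clock: 10.15
tcp_pos: [0.5498, 0.1885, 0.0385]
orientation: [-1.569, -0.07, 0.07]
contact_force: [-0.7, 0.1, 1.6]
grip_width: 0.0172
```

Emit:
send_rows(
  rows="0 0 -0.001 0 0 0;0 0 0 0 0 0;0 0 0 0 0 0",
)

```text
clock: 10.45
tcp_pos: [0.5498, 0.1884, 0.0385]
orientation: [-1.569, -0.07, 0.07]
contact_force: [-4.5, -1.0, 12.2]
grip_width: 0.0169
```

Seated on the board at z = 0.0385, as expected, with vertical stiffness of roughly 10 N/mm. I'll ease the down force and slide toward the long fence.

Emit:
send_rows(
  rows="0 0 0.0007 0 0 0;-0.0004 0.004 0 0 0 0;-0.0003 0.003 0 0 0 0;-0.0002 0.002 0 0 0 0;0 0 0 0 0 0;0 0 0 0 0 0",
)

```text
clock: 11.05
tcp_pos: [0.5497, 0.1974, 0.0385]
orientation: [-1.57, -0.071, 0.068]
contact_force: [1.0, -0.5, 5.6]
grip_width: 0.017
```

Emit:
send_rows(
  rows="-0.0001 0.001 0 0 0 0;-0.0001 0.001 0 0 0 0;0 0 0 0 0 0;0 0 0 0 0 0",
)

```text
clock: 11.45
tcp_pos: [0.5496, 0.1989, 0.0385]
orientation: [-1.57, -0.071, 0.068]
contact_force: [-0.0, -1.8, 4.5]
grip_width: 0.0168
```

Emit:
send_rows(
  rows="-0.0001 0.001 0 0 0 0;-0.0001 0.001 0 0 0 0;0 0 0 0 0 0;0 0 0 0 0 0",
)

```text
clock: 11.85
tcp_pos: [0.5495, 0.2001, 0.0385]
orientation: [-1.571, -0.07, 0.068]
contact_force: [1.3, -4.1, 6.1]
grip_width: 0.0165
```

Emit:
send_rows(
  rows="-0.0001 0.001 0 0 0 0;0 0 0 0 0 0;0 0 0 0 0 0",
)

```text
clock: 12.15
tcp_pos: [0.5494, 0.2002, 0.0386]
orientation: [-1.572, -0.07, 0.067]
contact_force: [0.9, -6.2, 7.2]
grip_width: 0.0171
```

The long fence is touched at y ≈ 0.200. Now slide along it to the end stop.

Emit:
send_rows(
  rows="-0.004 -0.0004 0 0 0 0;-0.003 -0.0003 0 0 0 0;-0.002 -0.0002 0 0 0 0;0 0 0 0 0 0;0 0 0 0 0 0",
)

```text
clock: 12.65
tcp_pos: [0.5417, 0.1996, 0.0387]
orientation: [-1.571, -0.072, 0.065]
contact_force: [4.1, -5.5, 3.7]
grip_width: 0.0173
```

Emit:
send_rows(
  rows="-0.001 -0.0001 0 0 0 0;-0.001 -0.0001 0 0 0 0;0 0 0 0 0 0;0 0 0 0 0 0",
)

```text
clock: 13.05
tcp_pos: [0.5401, 0.1995, 0.0387]
orientation: [-1.571, -0.072, 0.064]
contact_force: [4.3, -4.9, 2.6]
grip_width: 0.0171
```

Emit:
send_rows(
  rows="-0.001 -0.0001 0 0 0 0;-0.001 -0.0001 0 0 0 0;0 0 0 0 0 0;0 0 0 0 0 0",
)

```text
clock: 13.45
tcp_pos: [0.538, 0.1993, 0.0387]
orientation: [-1.571, -0.072, 0.064]
contact_force: [4.0, -5.0, 2.1]
grip_width: 0.0171
```

Emit:
send_rows(
  rows="-0.001 -0.0001 0 0 0 0;-0.001 -0.0001 0 0 0 0;0 0 0 0 0 0;0 0 0 0 0 0",
)

```text
clock: 13.85
tcp_pos: [0.5372, 0.1993, 0.0388]
orientation: [-1.571, -0.074, 0.062]
contact_force: [8.1, -5.7, -0.1]
grip_width: 0.0171
```

Emit:
send_rows(
  rows="-0.001 -0.0001 0 0 0 0;0 0 0 0 0 0;0 0 0 0 0 0",
)

```text
clock: 14.15
tcp_pos: [0.5371, 0.1992, 0.039]
orientation: [-1.571, -0.075, 0.061]
contact_force: [9.7, -5.2, -3.1]
grip_width: 0.0166
```

End stop touched at x ≈ 0.537. The hand has started to tip slightly (z up 0.4 mm, Fz negative), so I'll add down force before pressing harder.

Emit:
send_rows(
  rows="0 0 -0.001 0 0 0;0 0 -0.001 0 0 0;0 0 0 0 0 0;0 0 0 0 0 0",
)

```text
clock: 14.55
tcp_pos: [0.5375, 0.1993, 0.0386]
orientation: [-1.57, -0.075, 0.06]
contact_force: [5.8, -6.0, 13.8]
grip_width: 0.0171
```

```bash
python3 - <<'E'
from bench import r
from h import *
for n in["wrist","side","scene"]:
    f=r.grab_frame(n)
    if n=="wrist":crop(f,0,0,512,384,1.5,"pics/w6.png")
    if n=="side":crop(f,150,210,310,350,5,"pics/s6.png")
    if n=="scene":crop(f,260,90,400,215,5,"pics/c6.png")
o=r.get_obs();print(o["tcp_pos"],R.from_rotvec(o["orientation"]).as_matrix(),o["contact_force"],o["moment"],o["grip_width"])
E
```

```text
[0.53748052 0.19926739 0.03859481] [[ 9.96248047e-01  9.17384930e-03 -8.60561999e-02]
 [ 8.60560714e-02  4.09477694e-04  9.96290211e-01]
 [ 9.17505435e-03 -9.99957836e-01 -3.81524078e-04]] [ 5.55056863 -6.62229783 15.03496874] [-1.41950852 -0.85665783 -0.06992998] 0.016826313132620774
```

View pics/w6.png

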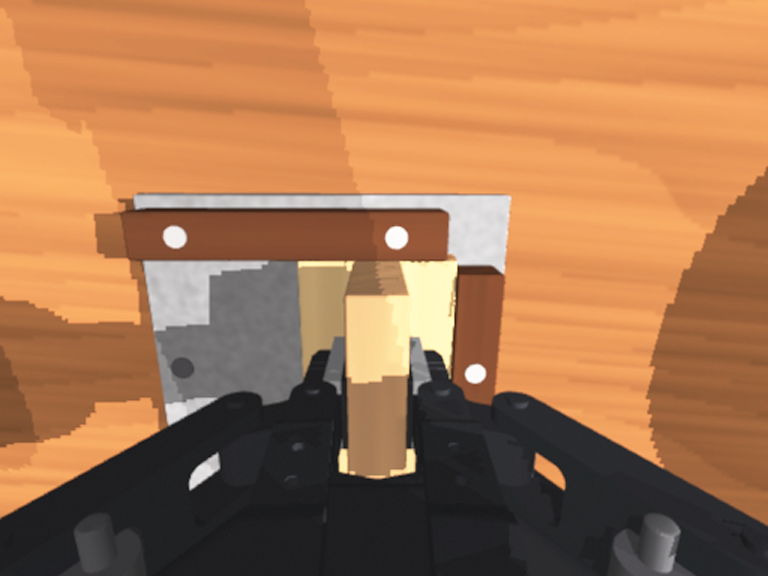

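View pics/s6.png

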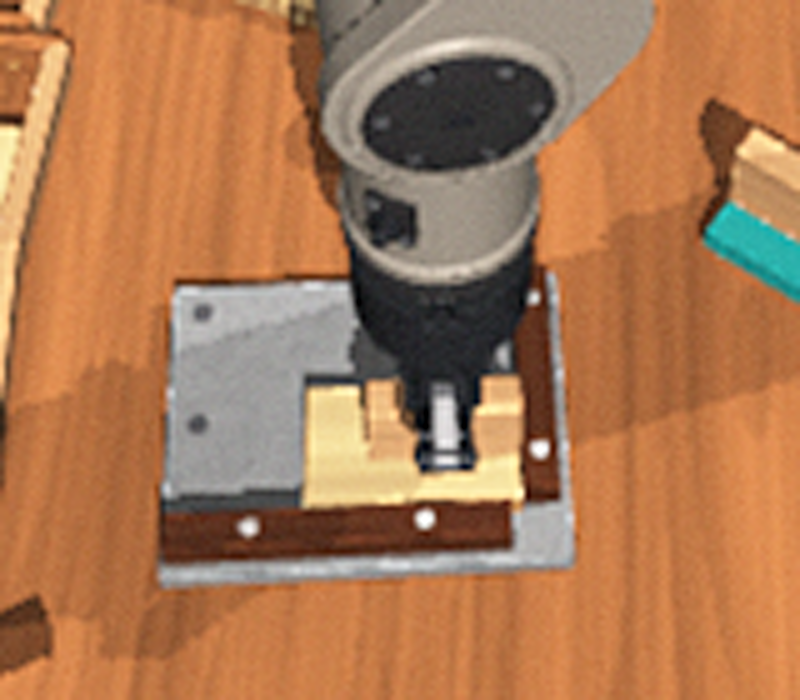

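View pics/c6.png

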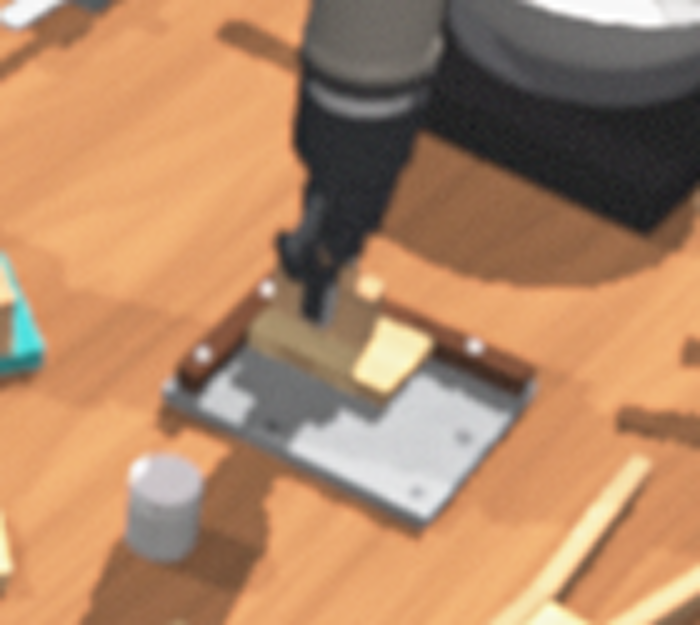

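The bracket is in the corner in all views, but the hand is tilted about 0.5°, which may mean the +x end of the bracket is lifted. I'll level it, then build up the press.

Emit:
send_rows(
  rows="0 0 0 -0.0004 0.005 0;0 0 0 -0.0004 0.005 0;0 0 0 0 0 0;0 0 0 0 0 0",
)

```text
clock: 15.1
tcp_pos: [0.5375, 0.1992, 0.0385]
orientation: [-1.57, -0.067, 0.068]
contact_force: [5.4, -5.9, 13.1]
grip_width: 0.0171
```

```bash
cat > st.py <<'E'
from bench import r
from h import *
np.set_printoptions(precision=4,suppress=True)
o=r.get_obs();M=R.from_rotvec(o["orientation"]).as_matrix();print(o["clock"],o["tcp_pos"],"x",M[:,0],"z",M[:,2],"yaw",np.degrees(np.arctan2(M[1,0],M[0,0])),o["contact_force"],o["moment"],o["grip_width"])
E
python3 st.py
```

```text
15.1 [0.5375 0.1992 0.0385] x [ 0.9963  0.0861 -0.0007] z [-0.0861  0.9963 -0.0004] yaw 4.937940624509088 [ 5.4103 -5.9492 13.1228] [-1.2892 -1.1541 -0.0056] 0.017107758438463603
```

Emit:
send_rows(
  rows="-0.001 0.0005 -0.0003 0 0.001 0;-0.001 0.0005 -0.0003 0 0.001 0;0 0 0 0 0 0;0 0 0 0 0 0",
)

```text
clock: 15.5
tcp_pos: [0.5375, 0.1993, 0.0385]
orientation: [-1.571, -0.068, 0.066]
contact_force: [9.3, -9.2, 14.0]
grip_width: 0.0172
```

```bash
python3 st.py
```

```text
15.5 [0.5375 0.1993 0.0385] x [0.9964 0.0851 0.0008] z [-0.0851  0.9964 -0.0009] yaw 4.883521812980803 [ 9.316  -9.1853 13.9502] [-1.8122 -1.8917 -0.0438] 0.017159532309160234
```

Emit:
send_rows(
  rows="-0.001 0.0005 -0.0004 0 0.002 0;-0.001 0.0005 -0.0004 0 0.002 0;-0.001 0.0005 -0.0003 0 0.001 0;0 0 0 0 0 0;0 0 0 0 0 0",
  grip_force=100,
)

```text
clock: 16.0
tcp_pos: [0.5373, 0.1993, 0.0385]
orientation: [-1.571, -0.066, 0.065]
contact_force: [12.7, -12.3, 18.7]
grip_width: 0.0168
```

```bash
python3 st.py
```

```text
16.0 [0.5373 0.1993 0.0385] x [0.9965 0.0834 0.0008] z [-0.0834  0.9965 -0.0013] yaw 4.786708232456854 [ 12.747  -12.3018  18.653 ] [-2.658  -2.7477  0.1108] 0.016840503887415034
```

Emit:
send_rows(
  rows="-0.001 0.0008 0 0 0.002 0;-0.001 0.0008 0 0 0.002 0;-0.001 0.0008 0 0 0.002 0;-0.001 0.0008 0 0 0.001 0;0 0 0 0 0 0;0 0 0 0 0 0",
)

```text
clock: 16.6
tcp_pos: [0.5371, 0.1995, 0.0387]
orientation: [-1.574, -0.064, 0.063]
contact_force: [23.1, -19.4, 10.1]
grip_width: 0.0169
```

```bash
python3 st.py; python3 - <<'E'
from bench import r
from h import *
for n in["wrist","side","scene"]:
    f=r.grab_frame(n)
    if n=="wrist":crop(f,60,110,360,330,2.6,"pics/w7.png")
    if n=="side":crop(f,195,270,280,335,9,"pics/s7.png")
    if n=="scene":crop(f,290,130,370,190,10,"pics/c7.png")
E
```

```text
16.6 [0.5371 0.1995 0.0387] x [0.9967 0.0812 0.0004] z [-0.0812  0.9967 -0.0038] yaw 4.6572581235948745 [ 23.1402 -19.4122  10.114 ] [-4.1046 -4.991   0.2867] 0.016930329769968024
```

View pics/w7.png

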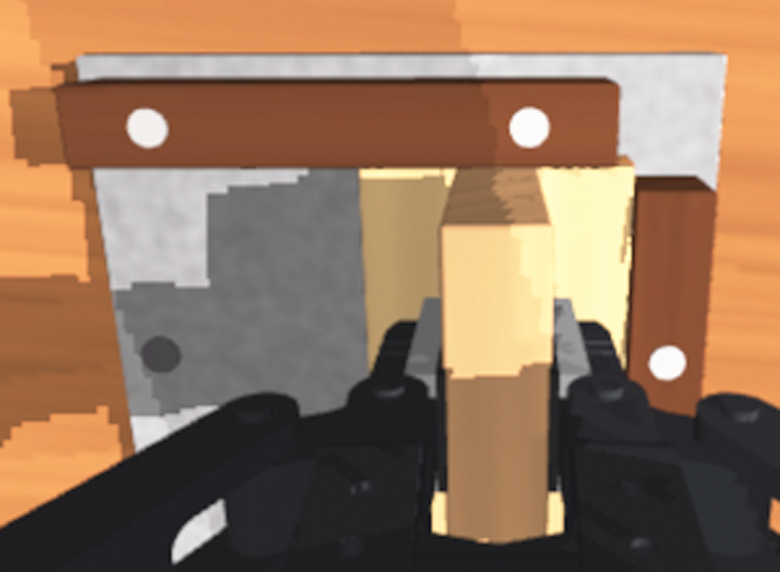

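View pics/s7.png

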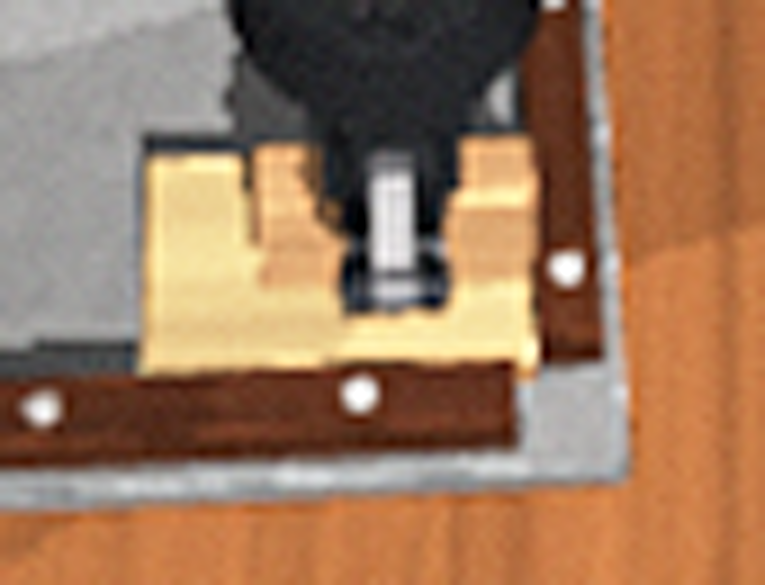

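View pics/c7.png

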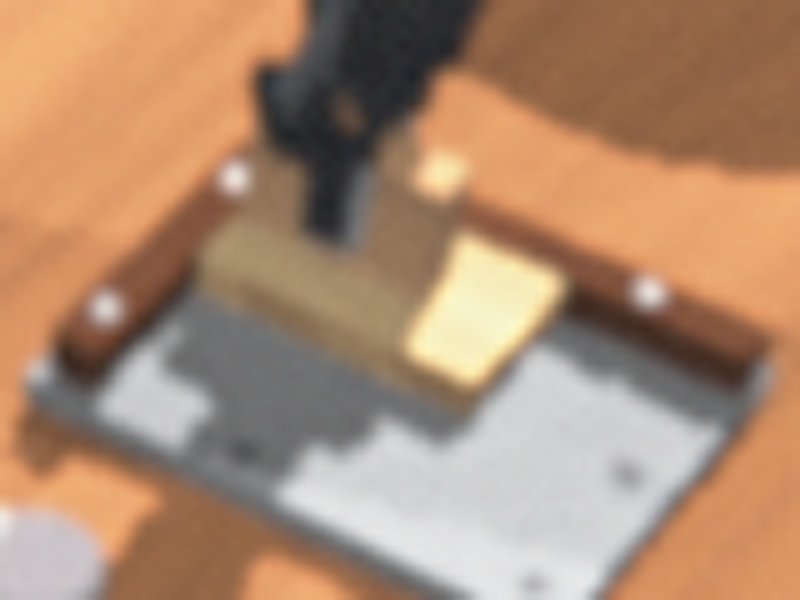

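Bracket sits in the corner against both fences, with about 23 N and 19 N on the tool. The hand has a small roll (0.2°) and yaw drift (0.3°), and Fz has dropped to 10 N. I'll trim those.

Emit:
send_rows(
  rows="0 0 -0.0005 0.003 0 0.003;0 0 -0.0005 0.002 0 0.002;0 0 0 0 0 0;0 0 0 0 0 0",
)

```text
clock: 17.15
tcp_pos: [0.5372, 0.1994, 0.0385]
orientation: [-1.568, -0.067, 0.066]
contact_force: [19.4, -19.5, 20.5]
grip_width: 0.0169
```

```bash
python3 st.py
```

```text
17.15 [0.5372 0.1994 0.0385] x [0.9964 0.0851 0.0007] z [-0.0851  0.9964  0.0016] yaw 4.88373947997637 [ 19.4233 -19.4816  20.516 ] [-4.44   -4.2438  0.0105] 0.01692197331037857
```

Emit:
send_rows(
  rows="-0.0005 0.0003 0 0 0 0;0 0 0 0 0 0;0 0 0 0 0 0;0 0 0 0 0 0;0 0 0 0 0 0;0 0 0 0 0 0;0 0 0 0 0 0;0 0 0 0 0 0",
)

```text
clock: 17.95
tcp_pos: [0.5372, 0.1995, 0.0385]
orientation: [-1.568, -0.068, 0.066]
contact_force: [21.0, -20.3, 20.0]
grip_width: 0.0171
```

```bash
python3 st.py; python3 - <<'E'
from bench import r
from h import *
crop(r.grab_frame("wrist"),60,110,360,330,2.6,"pics/w8.png"); crop(r.grab_frame("side"),0,0,512,384,1.5,"pics/s8.png")
E
```

```text
17.95 [0.5372 0.1995 0.0385] x [0.9964 0.085  0.0015] z [-0.085   0.9964  0.0013] yaw 4.877360415735241 [ 21.0144 -20.2758  20.0457] [-4.5722 -4.5186  0.0989] 0.01711890496979768
```

View pics/w8.png

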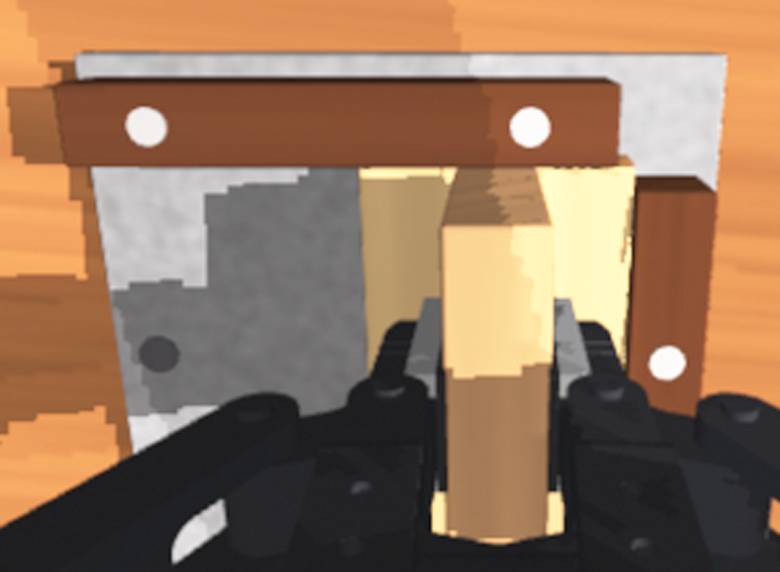

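View pics/s8.png

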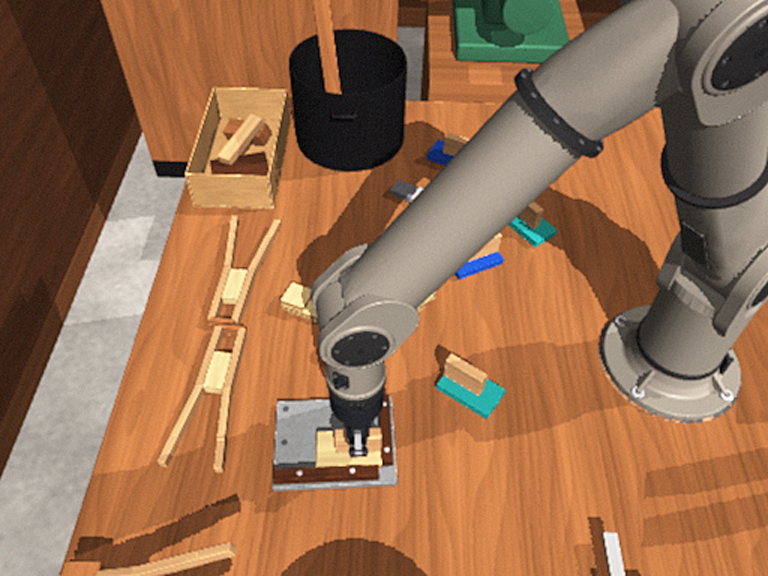

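The wrist view shows the square end flush along the end stop (display row ~167) and the long side along the long fence (column ~632). The forces are steady and no bystander in view has moved, so I'm handing in.

```bash
python3 - <<'E'
from bench import r
print(r.hand_in())
E
python3 st.py
```

```text
the job is handed in; nothing more can be done
None
the job is handed in; nothing more can be done
```

The bracket is flat on the jig board in the corner, square end against the end stop and one long side against the long fence. I handed it in at about 18 s, with the arm still gripping the rib and pressing it in.

- **Press:** the last reading showed about 21 N toward the end stop, 20 N toward the long fence and 20 N down. This was steady over the final hold. Friction on the board carries some of the sideways push, so the fences themselves may feel a little less.
- **Seating:** the height matched a flat seat (tool point at 38.5 mm). The hand is level to about 0.1° and its yaw is 4.9°, against the jig's measured yaw of about 5°.
- **Fit:** the wrist and side views show no visible gap at either fence.
- **Problem mended on the way:** the first push against the end stop tipped the hand about 0.5°. I levelled it and added down force before pressing harder.
- **Bystanders:** I touched none of them, and the ones visible in the last views had not moved. The flat plate and part of the brush were hidden behind the arm in the last side view, so I could not check those at the end.

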